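Tighten the union nut of a filter holder, by hand and then with the spanner

ROBOT

A 7-joint arm with a two-finger parallel gripper is mounted at the origin on the work surface. World frame = base frame: x ahead of the robot, y to its left, z up, the work surface at z = 0. Lengths are in mm, angles in rad, forces in N, time in s.
With the tool pointing down it reaches from about 400 to 750 mm from the base axis. Payload 19.5 kg.
Tool frame: the origin (TCP) lies at the very end of the fingers, on their centre line; the grasp point (between the pads) lies env.hold_point_z behind it (env.hold_point_z is the distance from the TCP to the grasp point, in mm); z points along the fingers, y is the line along which they close (so a half turn about z gives the same grasp; the last joint's range is limited). The gripper opens to 85 mm and grips with 20 to 120 N. Pads are 22 mm wide; open, the fingers measure 114 mm over their backs; the gripper's body (76 mm by 85 mm) begins 54 mm behind the grasp point. The pads swing forward as they close: fully open they stand 13 mm farther back than shut.
Start: joints at [-1.25, 0.707, -0.028, 1.485, 0.022, 0.951, -0.075], TCP at [204.05, 537.549, 231.268] pointing down, gripper open.
Joint ranges: [-2.71, 2.71], [-0.32, 2.16], [-1.57, 1.52], [0, 2.45], [-1.46, 4.6], [0, 2.02], [-2.83, 2.83]. Speed limits (rad/s): [1.89, 1.89, 2.57, 2.57, 3.01, 3.01, 3.01].

INTERFACE

Orientations are given as a unit quaternion [x, y, z, w].
In Python, from workcell import env gives the robot as it stands.
- The arm moves only by the shell command python3 -m handwheel 'ROWS' [OPENING] [FORCE]. ROWS is JSON, a list of rows, each a list of 6 numbers: the shift along the tool's x, y, z scaled (see below), then the turn, a rotation vector about the tool's x, y, z scaled (see below). In form: [[x, y, z, wx, wy, wz], ...]. A call has 1 to 20 rows; each row is the pose to reach, as a shift and turn from the pose commanded when the call began, along the tool's axes at that moment, turning the shorter way round; what a row does not reach only later rows make up. The controller multiplies each number of a shift by 500 mm and each number of a turn by 2 pi rad. A row lasts 1/12 s, in which the tool goes at most 41.7 mm and 7.16 degrees, less where a joint would pass 70% of its speed; a pose out of reach is approached as far as the arm can. A call with a number of a shift or a turn outside -1 to 1 is refused whole. A call with a gripper value outside its range is refused whole. OPENING is the opening, from -1 (shut) to 1 (fully open), set as the call begins (- or left out, the last holds). The fingers move at their own pace and stop on an object; FORCE is the grip in N (left out, the last holds). Time passes only in rows, so rows that repeat a pose let the fingers close. It gives the time, the measured TCP pose, the force, the opening and the grip force at its end, in the units of the state.
- env.observe(): the state, without advancing time (a new reading comes with each control period).
- env.get_image(name): name is "scene" or "top" or "wrist"; returns the picture (384x512x3 uint8, red, green, blue); there is no depth.
- env.get_calibration(name): a dict with "intrinsics" (3x3 intrinsics, pixels), "camera_from_world" (4x4, takes a point from world to camera coordinates); the wrist camera has in their place "hand_eye" (4x4, takes a point from camera to tool coordinates, whose origin is the TCP and whose axes are the flange's). Camera axes: x right, y down, z forward; pixel columns grow to the right and rows downward; lengths in mm; the calibration is good to about 2 mm. A picture is of the moment at which its call begins: read the wrist's pose just before it. get_calibration takes no time and is no camera call.
- env.close_job(): hands the job in; it is judged then, once.
Trained networks look in the newest picture that a camera, given by its name, has taken for a name from the list of things; names that differ only in an ending like _2 or _b are one class to them, and where a whole thing is asked for, a point or a joint stands for the part that bears it (a point fixed in the world has none). Each returns a list of dicts, best first, with "score" (0 to 1); they miss things now and then, are a little off and sometimes report something else, mostly with a low value. They report only what shows in the picture. A call takes as long as a camera call. They do not tell look-alikes from the thing itself.
- env.spot_in(thing, camera): "pixel" ([column, row] in pixels, amid what is visible of it).
- env.cut_out(thing, camera): "mask" (384x512 bool, what is visible of it) and "pixel" ([column, row] in pixels, amid what is visible of it).
- env.landmark_of(thing, camera): "pixel" ([column, row] in pixels: a listed point, or the origin of a listed thing).
The state is a dict: "time": time; "joints": joint angles; "qvel": joint speeds; "effort": joint torques, N m; "tcp_pos": TCP position; "tcp_rot": TCP orientation; "contact_force": force on the tool from outside, world axes, zero at the start; "ft_torque": the same for the moment, N m; "width": finger opening in mm; "grip_force": force on a finger pad.
Only numpy, scipy, OpenCV 4.12 (cv2) and the standard library are available. Lean on these libraries where they do the work, as an engineer would, in place of code of your own. Each camera call takes 0.05 s, during which the arm holds its last target. There are 200 camera calls.

TASK

The brass union nut on the steel filter holder is loose: grip it with the fingers and screw it clockwise (seen from above) until it is finger-tight (its red mark then stands about 35 degrees short of the holder's), and only then use the open-ended spanner from its stand to tighten it further until the red mark on the nut lines up with the red mark on the holder. The last part must be done with the spanner, without the fingers turning the nut past finger-tight. Lay the spanner back flat on its stand as it was, let go, and leave the jar, dish stack, beaker and slide box around the holder where they stand.

Things in the scene. Friction and masses are not known exactly. Their poses are not given: they have to be found in the camera images.
- holder: Steel filter holder fixed to the bench: drum 94 mm across (black foot 110 mm), flat shoulder 66 mm above the bench. A vertical neck 28 mm across carries the brass nut 85 to 109 mm above the bench; a white cap 24 mm across above it reaches 129 mm. Origin: centre of the underside, on the nut's axis. x points along the red mark on the shoulder. Bystanders stand 150 mm from its axis.
- nut: Captive brass hex nut, 40 mm across flats (46 mm across corners), 24 mm tall. Origin: on its vertical axis at its underside, 85 mm above the bench; z up. Its x axis is the normal of the flat with the red mark; flat normals lie every 60 degrees from x. It turns without rising or sinking. Tightened right when its x axis lines up with the holder's.
- spin (a joint): Free part of the nut's turning, rad, grows clockwise seen from above: starts at 0 to 0.7, finger-tight at its end stop at 1.9. Friction 0.2 N m; it stays where it is left.
- seat (a joint): Further turning of the nut past finger-tight, rad, grows clockwise: 0 at the start, right at 0.6 (marks in line), end stop at 1.2. Stiff: it begins to turn at 1.2 N m and stays where it is left. Nut yaw = holder yaw + 2.5 - spin - seat.
- spanner: Open-ended steel spanner, 203 mm long, 12 mm thick, lying flat (z up), 200 to 300 g. Origin: underside of the shank, x along it to the jaw. Shank 20 mm wide, x = -106 to +37 mm (blue band -55 to -5); head 64 mm wide, x = +37 to +97 mm; jaw opens to +x, 42.5 mm between its prongs (y = +/-21), its bottom at x = +59 mm. Centre of mass near x = +10 mm.
- jaw (a point): Centre of the spanner's jaw, at x = +85 mm, half way up its thickness: comes onto the nut's axis when the spanner is on the nut. Axes as the spanner's.
- grip (a point): Point on the spanner's shank to grip, at x = -30 mm, half way up its thickness, between the posts of the stand. Axes as the spanner's.
- stand: Grey stand fixed to the bench: two posts 18 mm thick (x), 52 mm wide, at x = -85 and +43 mm, tops 65 mm above the bench; base 170 x 70 x 8 mm. The spanner lies on them, its axes along the stand's, its origin straight above the stand's. The -x post has a 7 mm high lip each side of the shank, 32 mm apart. Origin: on the bench below the spanner's origin.
- jar: Jar with a red cap, 68 mm across, 115 mm tall, a bystander. Origin: centre of its underside.
- dishes: Stack of culture dishes, 86 mm across, 108 mm tall, a bystander, always on the holder's -x side. Origin: centre of its underside.
- beaker: White beaker, 76 mm across the rim, 110 mm tall, a bystander. Origin: centre of its underside.
- slides: Low cardboard slide box, 75 x 65 x 25 mm, a bystander. Slide box, jar and beaker stand on the holder's +x, +y and -y sides in any order; spanner and fingers pass over the low box, so its side is the free one. Origin: centre of its underside.
There are look-alikes about, which are no part of the job. Leave any pink look-alike of the holder alone.

How it is judged (in metres and radians):
On the way, in this order (a step that is already met when the one before it is completed fails the run):
1. the nut is run down finger-tight by the fingers (spin over 1.8 rad while the fingers hold it) (value of joint spin above 1.8 rad and contact force between the fingers and nut above 0.5 N), for 0.1 s.
2. the spanner turns the nut past finger-tight (value of joint seat above 0.3 rad and contact force between spanner and nut above 1 N), for 0.02 s.
At the end, for the whole second after the job is handed in: The nut is finger-tight and tightened so that its red mark is in line with the holder's within 0.2 rad (about 11 degrees); the spanner lies flat and still on the posts of its stand, within 25 mm and 0.2 rad of its starting place; all four bystanders stand upright within 30 mm of where they began (value of joint spin above 1.75 rad and value of joint seat between 0.4 and 0.85 rad and angle between the x axis of nut and the x axis of holder, either way round below 0.2 rad and horizontal distance between spanner and stand below 0.025 m and z of spanner in the frame of stand between 0.06 and 0.072 m and angle between each of spanner, jar, dishes, beaker, slides's own z axis and vertical below 0.1 rad and angle between the x axis of spanner and the x axis of stand, either way round below 0.2 rad and linear speed of spanner below 0.02 m/s and distance of each of jar, dishes, beaker, slides from where it was at the start of the episode below 0.03 m); the robot touches nothing.
It fails at once if the fingers turn or hold the nut once it is more than 0.15 rad past finger-tight (value of joint seat above 0.15 rad and contact force between the fingers and nut above 2 N).
It fails at once if the spanner is used on the nut before it is finger-tight (value of joint spin below 1.7 rad and contact force between spanner and nut above 1 N).
It fails at once if the nut is overtightened by more than 0.4 rad past the mark (value of joint seat above 1 rad).
It fails at once if a bystander is pushed away by more than 40 mm or knocked over (distance of any of jar, dishes, beaker, slides from where it was at the start of the episode above 0.04 m or angle between any of jar, dishes, beaker, slides's own z axis and vertical above 0.4 rad).
It also fails if it takes over 72 s, if anything falls off the work surface, if the arm or the gripper's body presses on something with over 40 N, if the wrist force passes 120 N, or if a joint passes its speed limit or range.

## Working session

There is one attempt and no reset: what is moved stays moved. The work goes in short steps, Python scripts to look and compute and a shell command to move; the robot and the scene stay as the last step left them, time stands still between calls to the robot, and variables do not carry over. Pictures are saved under pics/ and viewed, at most 10 in all, crops included, and the job is handed in when it is done.

```bash
mkdir -p pics; ls; cat > h.py <<'E'
import numpy as np, cv2
from workcell import env
from scipy.spatial.transform import Rotation as R
def cal(n):
    c=env.get_calibration(n); K=np.array(c["intrinsics"])
    if "camera_from_world" in c: T=np.array(c["camera_from_world"])
    else:
        s=env.observe(); W=np.eye(4); W[:3,:3]=R.from_quat(s["tcp_rot"]).as_matrix(); W[:3,3]=s["tcp_pos"]
        T=np.linalg.inv(W@np.array(c["hand_eye"]))
    return K,T
def toz(n,px,z):
    K,T=cal(n); d=T[:3,:3].T@np.linalg.inv(K)@[px[0],px[1],1]; o=-T[:3,:3].T@T[:3,3]
    return o+d*(z-o[2])/d[2]
def proj(n,p):
    K,T=cal(n); q=K@(T[:3,:3]@np.asarray(p,float)+T[:3,3]); return q[:2]/q[2]
def save(n,f):
    im=env.get_image(n); cv2.imwrite("pics/"+f,im[:,:,::-1]); return im
E
python3 - <<'E'
from h import *
s=env.observe(); print({k:np.round(v,3) for k,v in s.items()}, env.hold_point_z)
a=save("scene","s1.png");b=save("top","t1.png")
cv2.imwrite("pics/both.png",cv2.resize(np.vstack([a,b])[:,:,::-1],(800,1200))[:, :]) 
for n in("top","scene"):
  K,T=cal(n); print(n,K.round(1).tolist(),(-T[:3,:3].T@T[:3,3]).round(0))
  for t in ["holder","nut","spanner","jaw","grip","stand","jar","dishes","beaker","slides"]:
    print(t,[(np.round(d["pixel"]).astype(int).tolist(),round(d["score"],2)) for d in env.landmark_of(t,n)])
E
```

```text
pics
{'time': np.float64(0.0), 'joints': array([-1.25 ,  0.707, -0.028,  1.485,  0.022,  0.951, -0.075]), 'qvel': array([ 0.   , -0.   ,  0.   ,  0.003,  0.002,  0.   , -0.002]), 'effort': array([ 0.0000e+00, -8.8320e+01,  1.2350e+00, -2.3617e+01,  1.7000e-02,
        7.0000e-03, -0.0000e+00]), 'tcp_pos': array([203.964, 537.334, 230.837]), 'tcp_rot': array([ 0.18 ,  0.984, -0.001, -0.   ]), 'contact_force': array([ 0.254,  0.432, -0.621]), 'ft_torque': array([0.01 , 0.008, 0.011]), 'grip_force': np.float64(0.0), 'width': np.float64(85.323)} 18.700000000000003
top [[375.0, 0.0, 256.3], [0.0, 375.0, 189.4], [0.0, 0.0, 1.0]] [404. -17. 919.]
holder [([172, 191], 0.84), ([223, 255], 0.83)]
nut [([214, 259], 0.76), ([160, 180], 0.49)]
spanner [([351, 199], 0.79), ([159, 243], 0.39)]
jaw [([366, 164], 0.77), ([173, 188], 0.47)]
grip [([352, 214], 0.84), ([362, 165], 0.72)]
stand [([342, 202], 0.96)]
jar [([187, 126], 0.71)]
dishes [([158, 244], 0.81)]
beaker [([230, 198], 0.9)]
slides [([161, 246], 0.71), ([105, 174], 0.58)]
scene [[368.2, 0.0, 256.9], [0.0, 368.2, 189.2], [0.0, 0.0, 1.0]] [1166. -397.  770.]
holder [([322, 188], 0.75)]
nut [([280, 201], 0.6), ([324, 172], 0.5), ([265, 153], 0.46)]
spanner [([183, 220], 0.94), ([187, 235], 0.17)]
jaw [([182, 244], 0.83), ([324, 172], 0.52)]
grip [([183, 210], 0.87)]
stand [([186, 235], 0.68)]
jar [([346, 223], 0.69)]
dishes []
beaker [([278, 202], 0.86)]
slides [([368, 185], 0.98)]
```

```bash
python3 - <<'E'
import cv2
a=cv2.imread("pics/t1.png")
cv2.imwrite("pics/t1b.png",cv2.resize(a,(800,600),interpolation=cv2.INTER_CUBIC))
E
```

```text
(no output)
```

View pics/t1b.png

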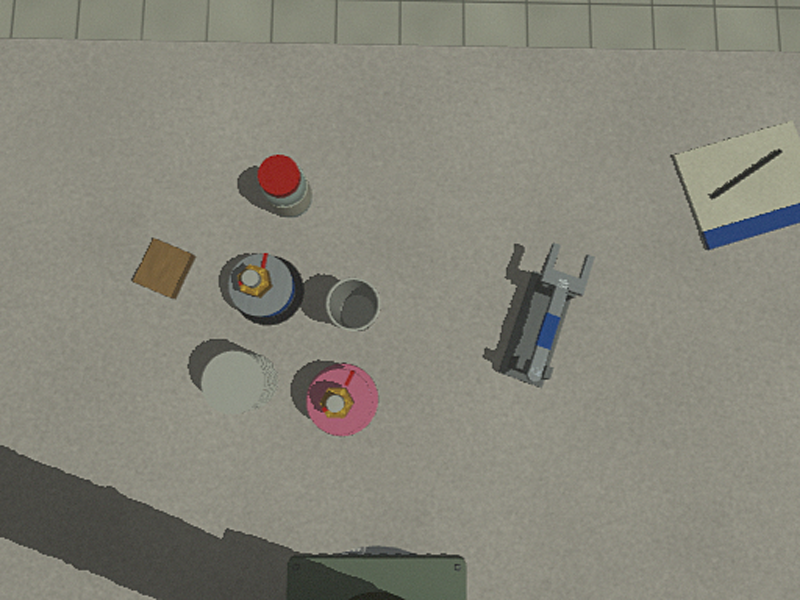

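View pics/s1.png

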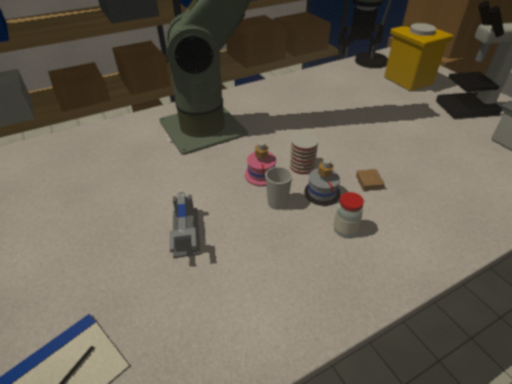

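Top view (800x600): there are two holder-like things. The steel holder with a brass nut is at (262,288) and the pink look-alike is at (341,400), so I choose the steel one. Around it stand the jar at (285,180), dishes (237,380), beaker (352,304) and slide box (163,267, the holder's +y side, which is free). The spanner on its stand is at (550,325) with the jaw pointing up. The paper and pen at the right don't matter.

```bash
cat >> h.py <<'E'
def go(p,yawy=None):
    "scaled tool shift to world p; yawy: world yaw wanted for tool y axis (mod pi)"
    s=env.observe(); M=R.from_quat(s["tcp_rot"]).as_matrix()
    d=M.T@(np.asarray(p,float)-s["tcp_pos"])/500
    y=np.arctan2(M[1,1],M[0,1]); w=0
    if yawy is not None: w=-((yawy-y+np.pi/2)%np.pi-np.pi/2)/(2*np.pi)
    print("shift",d.round(4),"wz",round(w,4),"tool y yaw",np.degrees(y).round(1),"q",np.round(s["joints"],2), "tilt",np.degrees(np.arccos(-M[2,2])).round(2))
E
python3 - <<'E'
from h import *
print(np.round(env.get_calibration("wrist")["hand_eye"],2).tolist(), np.round(env.get_calibration("wrist")["intrinsics"],0).tolist())
f=1.5625
for n,p,z in [("cap",(250,278),129),("mark",(265,260),66),("drum",(262,288),66),("jar",(280,175),115),("beaker",(352,304),110),("dish",(233,382),108),("slides",(163,267),25),("blue",(549,331),77),("tail",(537,375),77),("prongL",(556,250),77),("prongR",(590,262),77),("pink",(335,404),129)]:
  print(n,toz("top",np.array(p)/f,z).round(0))
go([430,215,300])
E
```

```text
[[0.0, -0.96, -0.27, 69.38], [1.0, 0.0, 0.0, 1.09], [-0.0, -0.27, 0.96, -142.25], [0.0, 0.0, 0.0, 1.0]] [[300.0, 0.0, 254.0], [0.0, 300.0, 190.0], [0.0, 0.0, 1.0]]
cap [528. 174. 129.]
mark [565. 169.  66.]
drum [523. 172.  66.]
jar [678. 142. 115.]
beaker [496.  37. 110.]
dish [388. 197. 108.]
slides [560. 333.  25.]
blue [ 463. -246.   77.]
tail [ 400. -227.   77.]
prongL [ 583. -259.   77.]
prongR [ 565. -309.   77.]
pink [360.  55. 129.]
shift [-0.6514 -0.4427 -0.1374] wz 0 tool y yaw 69.2 q [-1.25  0.71 -0.03  1.48  0.02  0.95 -0.08] tilt 0.01
```

```bash
python3 -m handwheel '[[-0.858,-0.455,0.062,0,0,0],[-0.858,-0.455,0.062,0,0,0],[-0.858,-0.455,0.062,0,0,0],[-0.858,-0.455,0.062,0,0,0],[-0.858,-0.455,0.062,0,0,0],[-0.858,-0.455,0.062,0,0,0],[-0.858,-0.455,0.062,0,0,0],[-0.858,-0.455,0.062,0,0,0],[-0.858,-0.455,0.062,0,0,0],[-0.858,-0.455,0.062,0,0,0],[-0.858,-0.455,0.062,0,0,0],[-0.858,-0.455,0.062,0,0,0],[-0.858,-0.455,0.062,0,0,0],[-0.858,-0.455,0.062,0,0,0],[-0.858,-0.455,0.062,0,0,0]]' 1
python3 - <<'E'
from h import *
go([525,173,200]); save("wrist","w1.png")
for t in ["holder","nut"]:
  for z in [d for d in env.landmark_of(t,"wrist")]: print(t,z["pixel"],z["score"],toz("wrist",z["pixel"],85 if t=="nut" else 0))
for t in ["nut","holder"]:
  for d in env.cut_out(t,"wrist"): print(t,d["pixel"],d["score"],d["mask"].sum())
im=cv2.imread("pics/w1.png"); cv2.imwrite("pics/w1b.png",cv2.resize(im,(800,600),interpolation=cv2.INTER_CUBIC))
E
```

```text
time: 2.35
tcp_pos: [524.0, 173.2, 200.3]
tcp_rot: [0.18, 0.984, 0.0, -0.0]
contact_force: [0.0, 1.2, -0.2]
width: 85.1
grip_force: 0.0
shift [-0.002   0.0003  0.0005] wz 0 tool y yaw 69.2 q [-0.31  0.71 -0.12  1.61  0.1   0.82  0.73] tilt 0.03
holder [256.9, 191.4] 0.27 [552.47367156 167.74628151   0.        ]
nut [45.3, 49.9] 0.86 [362.18457906  60.2189459   85.        ]
nut [255.1, 191.6] 0.75 [529.07441633 173.93016678  85.        ]
nut [257.6, 185.5] 0.65 1333
nut [41.1, 53.2] 0.62 2684
holder [72.8, 58.9] 0.98 14035
holder [258.0, 176.4] 0.71 8498
```

View pics/w1b.png

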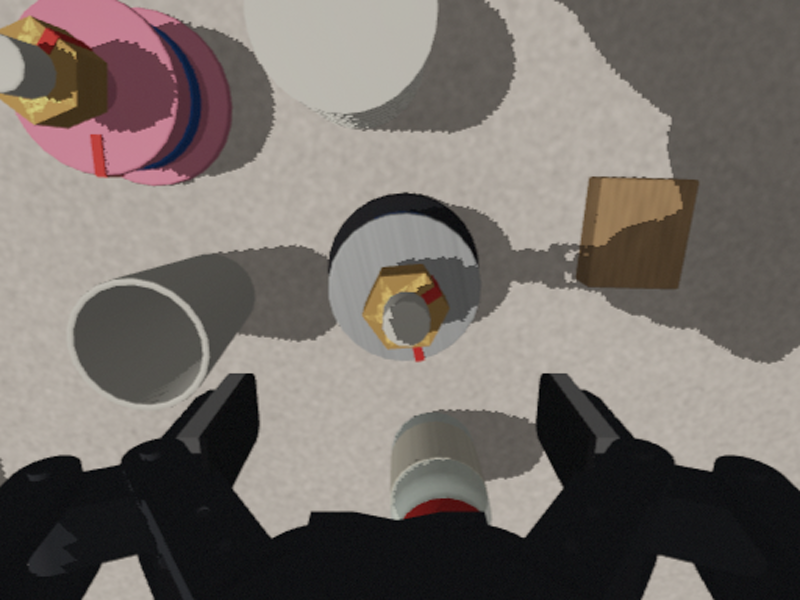

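The wrist picture shows the steel holder at (405,290). Its brass nut is at (405,305) with the nut's red mark at (432,292), the holder's mark is at (418,354), and the slide box is to the right at (640,232). This is the right one, since the pink one is at top left.

```bash
cat >> h.py <<'E'
from scipy.optimize import differential_evolution
def fitnut(fn,T=None,K=None,c0=(525,173),box=60,spread=10):
    im=cv2.imread("pics/"+fn); hsv=cv2.cvtColor(im,cv2.COLOR_BGR2HSV); H,S,V=cv2.split(hsv)
    if T is None: K,T=cal("wrist")
    P=lambda p:(lambda q:q[:,:2]/q[:,2:])((K@(T[:3,:3]@np.atleast_2d(p).T+T[:3,3:])).T)
    u=P([[*c0,97]])[0]; yy,xx=np.mgrid[:384,:512]; near=(abs(xx-u[0])<box)&(abs(yy-u[1])<box)
    brass=(H>11)&(H<32)&(S>95)&near; red=((H<8)|(H>172))&(S>130)&near
    ring=lambda c,r,z,n=40:[[c[0]+r*np.cos(a),c[1]+r*np.sin(a),z] for a in np.linspace(0,2*np.pi,n)]
    hull=lambda pts:cv2.convexHull((P(pts)*16).round().astype(np.int32))
    def draw(c,yaw):
        m=np.zeros((384,512),np.uint8)
        h=[[c[0]+23.1*np.cos(yaw+np.pi/6+k*np.pi/3),c[1]+23.1*np.sin(yaw+np.pi/6+k*np.pi/3),z] for k in range(6) for z in(85,109)]
        cv2.fillConvexPoly(m,hull(h),1,shift=4); cv2.fillConvexPoly(m,hull(ring(c,12,109)+ring(c,12,129)),0,shift=4)
        return m>0
    obs=(brass|red)
    keep=cv2.dilate(draw(c0,0).astype(np.uint8),np.ones((15,15)))>0
    f=lambda v:((draw(v[:2],v[2])!=obs)&keep).sum()
    r=differential_evolution(f,[(c0[0]-spread,c0[0]+spread),(c0[1]-spread,c0[1]+spread),(0,np.pi/3)],seed=1,maxiter=60,popsize=12,tol=1e-6)
    n,l,st,ce=cv2.connectedComponentsWithStats(red.astype(np.uint8))
    print("nut c",r.x[:2].round(1),"yaw mod60",np.degrees(r.x[2]).round(1),"err",r.fun,draw(r.x[:2],r.x[2]).sum())
    o=-T[:3,:3].T@T[:3,3]
    for i in range(1,n):
        if st[i,4]<6: continue
        d=T[:3,:3].T@np.linalg.inv(K)@[*ce[i],1]; a=[]
        for z in (66,100,109):
            p=o+d*(z-o[2])/d[2]-[*r.x[:2],z]; a.append((z,round(float(np.hypot(p[0],p[1])),1),round(float(np.degrees(np.arctan2(p[1],p[0]))),1)))
        print(" red",ce[i].round(1),st[i,4],a)
    return r.x
E
python3 - <<'E'
from h import *
fitnut("w1.png")
E
```

```text
nut c [531.  176.9] yaw mod60 43.8 err 217.0 1347
 red [276.2 187.5] 99 [(66, 16.5, 66.3), (100, 16.2, 100.5), (109, 17.1, 108.8)]
 red [267.6 226. ] 49 [(66, 41.4, -8.5), (100, 27.3, -5.7), (109, 23.5, -4.3)]
```

```bash
python3 - <<'E'
from h import *
im=cv2.imread("pics/w1.png"); s=6
x0,y0=190,130
big=cv2.resize(im[y0:y0+100,x0:x0+130],None,fx=s,fy=s,interpolation=cv2.INTER_NEAREST)
for c,col in (((531,176.9),(255,0,0)),((528.5,174),(0,255,0))):
  for z,r,n,off in ((109,23.1,6,np.radians(73.8)),(85,23.1,6,np.radians(73.8)),(129,12,40,0),(66,47,40,0)):
    pts=np.array([(proj("wrist",[c[0]+r*np.cos(off+k*2*np.pi/n),c[1]+r*np.sin(off+k*2*np.pi/n),z])+.5-[x0,y0])*s for k in range(n)]).astype(int)
    cv2.polylines(big,[pts],True,col,1)
cv2.imwrite("pics/ov.png",big)
E
```

```text
(no output)
```

View pics/ov.png

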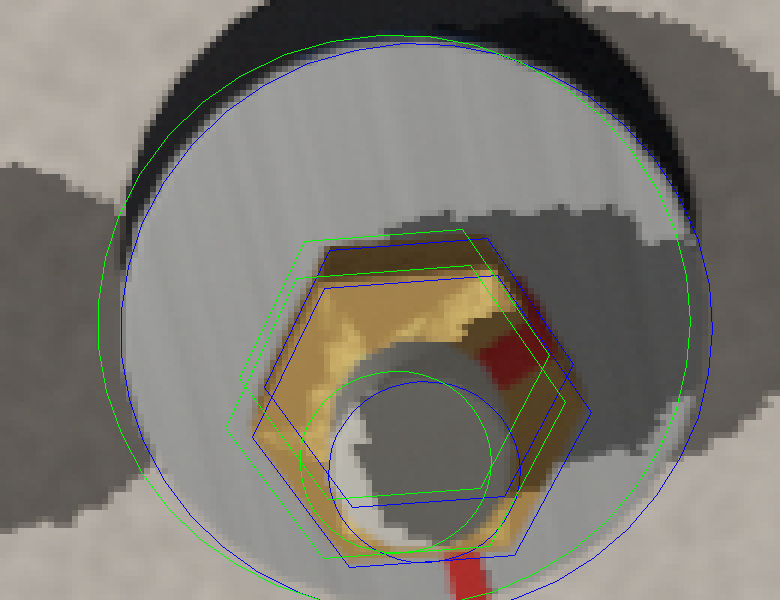

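```bash
python3 -m handwheel '[[-0.009,0.011,0,0,0,0.0706],[-0.009,0.011,0,0,0,0.0706],[-0.009,0.011,0,0,0,0.0706],[-0.009,0.011,0,0,0,0.0706],[-0.009,0.011,0.06,0,0,0.0706],[-0.009,0.011,0.12,0,0,0.0706],[-0.009,0.011,0.18,0,0,0.0706],[-0.009,0.011,0.22,0,0,0.0706],[-0.009,0.011,0.246,0,0,0.0706],[-0.009,0.011,0.246,0,0,0.0706],[-0.009,0.011,0.246,0,0,0.0706]]' 1
python3 -m handwheel '[[0,0,0,0,0,0],[0,0,0,0,0,0],[0,0,0,0,0,0],[0,0,0,0,0,0],[0,0,0,0,0,0],[0,0,0,0,0,0],[0,0,0,0,0,0],[0,0,0,0,0,0]]' -0.2 30
python3 - <<'E'
from h import *
go([530,176.8,77],np.radians(43.8)); print(env.observe()["ft_torque"]); save("wrist","w2.png")
E
```

```text
time: 3.52
tcp_pos: [530.3, 176.4, 77.4]
tcp_rot: [0.392, 0.92, -0.0, -0.0]
contact_force: [0.5, -0.2, 0.8]
width: 85.6
grip_force: 0.0
time: 4.18
tcp_pos: [530.1, 175.5, 78.2]
tcp_rot: [0.392, 0.92, -0.001, -0.0]
contact_force: [-7.1, -4.9, 17.0]
width: 39.4
grip_force: 31.2
shift [0.0019 0.0017 0.0024] wz -0.0 tool y yaw 43.8 q [-0.38  0.9   0.01  1.7  -0.01  0.54  0.4 ] tilt 0.07
[-1.08551903  1.67470608  0.1536717 ]
```

```bash
python3 -m handwheel '[[0,-0.003,-0.001,0,0,0],[0,-0.003,-0.001,0,0,0.015],[0,-0.003,-0.001,0,0,0.03],[0,-0.003,-0.001,0,0,0.045],[0,-0.003,-0.001,0,0,0.06],[0,-0.003,-0.001,0,0,0.075],[0,-0.003,-0.001,0,0,0.09],[0,-0.003,-0.001,0,0,0.105],[0,-0.003,-0.001,0,0,0.12],[0,-0.003,-0.001,0,0,0.135],[0,-0.003,-0.001,0,0,0.15],[0,-0.003,-0.001,0,0,0.165],[0,-0.003,-0.001,0,0,0.18],[0,-0.003,-0.001,0,0,0.18],[0,-0.003,-0.001,0,0,0.18]]' - 30
python3 - <<'E'
from h import *
go([530,176.8,77]); print(env.observe()["ft_torque"],env.observe()["grip_force"]); save("wrist","w3.png")
E
```

```text
time: 5.48
tcp_pos: [529.9, 175.5, 78.3]
tcp_rot: [0.824, 0.567, 0.001, 0.0]
contact_force: [1.8, 0.4, 5.5]
width: 39.5
grip_force: 33.4
shift [ 0.0026 -0.0008  0.0027] wz 0 tool y yaw -20.9 q [-0.53  0.93  0.3   1.71 -0.44  0.57 -0.33] tilt 0.08
[ 0.26404008 -0.19967411 -0.16101564] 33.396236300468445
```

```bash
T='from workcell import env; s=env.observe(); print(s["ft_torque"].round(2),s["tcp_rot"].round(4))'
python3 -m handwheel '[[0,0,0,0,0,0.01],[0,0,0,0,0,0.02],[0,0,0,0,0,0.028],[0,0,0,0,0,0.028]]'; python3 -c "$T"
python3 -m handwheel '[[0,0,0,0,0,0.006],[0,0,0,0,0,0.006],[0,0,0,0,0,0.006]]'; python3 -c "$T"
```

```text
time: 5.87
tcp_pos: [529.9, 175.4, 78.3]
tcp_rot: [0.871, 0.491, 0.001, 0.0]
contact_force: [1.1, 1.6, 7.0]
width: 38.9
grip_force: 33.4
[ 0.32 -0.16 -0.19] [8.709e-01 4.914e-01 7.000e-04 1.000e-04]
time: 6.12
tcp_pos: [529.9, 175.4, 78.3]
tcp_rot: [0.879, 0.476, 0.001, 0.0]
contact_force: [1.3, 2.1, 5.3]
width: 39.7
grip_force: 33.4
[ 0.33 -0.19 -0.2 ] [8.793e-01 4.762e-01 7.000e-04 0.000e+00]
```

```bash
T='from workcell import env; s=env.observe(); print(s["ft_torque"].round(2),s["tcp_rot"].round(4))'
python3 -m handwheel '[[0,0,0,0,0,0.006],[0,0,0,0,0,0.006],[0,0,0,0,0,0.006]]' |grep width; python3 -c "$T"
python3 -m handwheel '[[0,0,0,0,0,0.006],[0,0,0,0,0,0.006],[0,0,0,0,0,0.006]]' |grep width; python3 -c "$T"
```

```text
width: 39.4
[ 0.24 -0.24  0.64] [8.879e-01 4.601e-01 7.000e-04 1.000e-04]
width: 39.4
[ 0.21 -0.24  0.88] [8.963e-01 4.434e-01 7.000e-04 1.000e-04]
```

```bash
python3 -m handwheel '[[0,0,0,0,0,0],[0,0,0,0,0,0],[0,0,0,0,0,0],[0,0,0,0,0,0],[0,0,-0.05,0,0,0],[0,0,-0.12,0,0,0],[0,0,-0.2,0,0,0],[0,0,-0.244,0,0,0],[0,0,-0.244,0,0,0],[0,0,-0.244,0,0,0]]' 1
python3 - <<'E'
from h import *
go([530,176.8,77]);  save("wrist","w4.png"); fitnut("w4.png",c0=(529.9,175.5),spread=5)
# spanner
for t in ["spanner","jaw","grip","stand"]:
  print(t,[(np.round(toz("top",d["pixel"],{"stand":0,"spanner":65}.get(t,71))).tolist(),round(d["score"],2)) for d in (env.get_image("top"),env.landmark_of(t,"top"))[1]])
E
```

```text
time: 7.45
tcp_pos: [529.7, 175.3, 200.6]
tcp_rot: [0.897, 0.442, 0.001, 0.0]
contact_force: [0.5, -0.4, -1.0]
width: 85.3
grip_force: 0.0
shift [ 0.0024 -0.0015  0.2472] wz 0 tool y yaw -37.5 q [-0.62  0.77  0.5   1.6  -0.44  0.88 -0.62] tilt 0.09
nut c [529.9 176.5] yaw mod60 20.5 err 297.0 1344
 red [288.5 162.1] 146 [(66, 36.3, -8.2), (100, 36.8, 3.4), (109, 37.1, 6.4)]
 red [264.3 174.2] 113 [(66, 11.2, -3.4), (100, 16.2, 22.3), (109, 17.9, 26.5)]
spanner [([495.0, -249.0, 65.0], 0.83)]
jaw [([569.0, -278.0, 71.0], 0.93)]
grip [([462.0, -247.0, 71.0], 0.65)]
stand [([485.0, -254.0, 0.0], 0.85), ([677.0, 150.0, 0.0], 0.3)]
```

```bash
python3 -m handwheel '[[-0.738,0.441,-0.12,0,0,-0.307],[-0.738,0.441,-0.12,0,0,-0.307],[-0.738,0.441,-0.12,0,0,-0.307],[-0.738,0.441,-0.12,0,0,-0.307],[-0.738,0.441,-0.12,0,0,-0.307],[-0.738,0.441,-0.12,0,0,-0.307],[-0.738,0.441,-0.12,0,0,-0.307],[-0.738,0.441,-0.12,0,0,-0.307],[-0.738,0.441,-0.12,0,0,-0.307],[-0.738,0.441,-0.12,0,0,-0.307],[-0.738,0.441,-0.12,0,0,-0.307],[-0.738,0.441,-0.12,0,0,-0.307],[-0.738,0.441,-0.12,0,0,-0.307],[-0.738,0.441,-0.12,0,0,-0.307],[-0.738,0.441,-0.12,0,0,-0.307],[-0.738,0.441,-0.12,0,0,-0.307],[-0.738,0.441,-0.12,0,0,-0.307],[-0.738,0.441,-0.12,0,0,-0.307]]' 1
python3 - <<'E'
from h import *
go([480,-252,260],np.radians(73));  save("wrist","w5.png")
for t in ["spanner","jaw","grip","stand"]:
  print(t,[(np.round(toz("wrist",d["pixel"],{"stand":0,"spanner":65}.get(t,71)),1).tolist(),round(d["score"],2)) for d in env.landmark_of(t,"wrist")])
im=cv2.imread("pics/w5.png"); H,S,V=cv2.split(cv2.cvtColor(im,cv2.COLOR_BGR2HSV))
b=((H>105)&(H<130)&(S>120)).astype(np.uint8); n,l,st,ce=cv2.connectedComponentsWithStats(b)
i=1+st[1:,4].argmax(); ys,xs=np.where(l==i); hull=np.c_[xs,ys]
P=np.array([toz("wrist",p,77)[:2] for p in hull]); r=cv2.minAreaRect(P.astype(np.float32)); print("blue",st[i],r)
cv2.imwrite("pics/w5b.png",cv2.resize(im,(800,600),interpolation=cv2.INTER_CUBIC))
E
```

```text
time: 9.4
tcp_pos: [479.2, -251.9, 259.7]
tcp_rot: [0.149, 0.989, 0.0, -0.0]
contact_force: [-0.2, -0.3, -0.6]
width: 85.3
grip_force: 0.0
shift [-0.0016  0.0003 -0.0006] wz -0.0005 tool y yaw 72.8 q [ 0.51  0.62 -0.15  1.56  0.11  0.97  1.59] tilt 0.01
spanner []
jaw [([460.0, -244.4, 71.0], 0.68)]
grip [([463.9, -243.9, 71.0], 0.78)]
stand [([491.3, -254.1, 0.0], 0.93)]
blue [247 133  20  46 831] ((464.85009765625, -243.4479522705078), (19.99624252319336, 49.38593292236328), 71.27017211914062)
```

View pics/w5b.png

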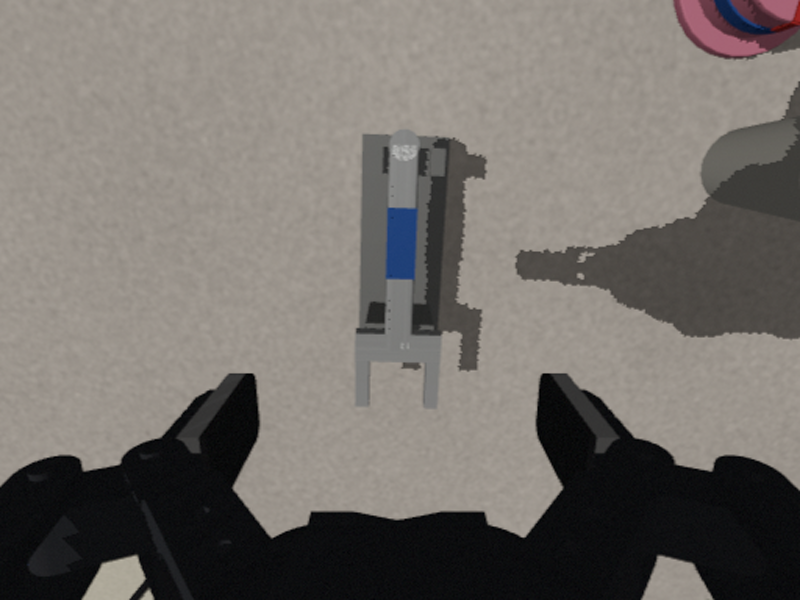

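The spanner lies at (400,240) with its blue band at (401,243) and its jaw prongs at the bottom (363 to 432, 385). It runs 20 x 49 mm across the band, yaw -18.7°.

```bash
python3 -m handwheel '[[0.032,0.0076,0.08,0,0,0.0042],[0.032,0.0076,0.16,0,0,0.0042],[0.032,0.0076,0.24,0,0,0.0042],[0.032,0.0076,0.32,0,0,0.0042],[0.032,0.0076,0.38,0,0,0.0042],[0.032,0.0076,0.419,0,0,0.0042],[0.032,0.0076,0.419,0,0,0.0042],[0.032,0.0076,0.419,0,0,0.0042]]' 1
python3 -m handwheel '[[0,0,0,0,0,0],[0,0,0,0,0,0],[0,0,0,0,0,0],[0,0,0,0,0,0],[0,0,0,0,0,0],[0,0,0,0,0,0],[0,0,0,0,0,0],[0,0,0,0,0,0],[0,0,0,0,0,0],[0,0,0,0,0,0]]' -1 100
python3 -c "
from h import *
go([465,-243.5,50],np.radians(71.3)); print(env.observe()['ft_torque'])"
```

```text
time: 10.32
tcp_pos: [465.0, -243.4, 50.3]
tcp_rot: [0.161, 0.987, 0.0, -0.001]
contact_force: [0.4, -0.5, 0.5]
width: 85.5
grip_force: 0.0
time: 11.15
tcp_pos: [465.2, -243.7, 51.1]
tcp_rot: [0.161, 0.987, -0.0, 0.0]
contact_force: [-2.8, 2.3, 13.8]
width: 17.9
grip_force: 97.9
shift [0.0006 0.0002 0.0021] wz 0.0003 tool y yaw 71.4 q [ 0.47  0.92 -0.08  1.83  0.17  0.4   1.5 ] tilt 0.05
[ 0.18159349  0.46294675 -0.31809223]
```

```bash
python3 -m handwheel '[[0,0,-0.04,0,0,0],[0,0,-0.1,0,0,0],[0,0,-0.18,0,0,0],[0,0,-0.26,0,0,0],[0,0,-0.34,0,0,0],[0.06,0.16,-0.34,0,0,0.03],[0.1,0.24,-0.34,0,0,0.05],[0.13,0.32,-0.34,0,0,0.07],[0.15,0.4,-0.34,0,0,0.09],[0.17,0.48,-0.34,0,0,0.11],[0.191,0.547,-0.34,0,0,0.1317],[0.191,0.547,-0.34,0,0,0.1317],[0.191,0.547,-0.34,0,0,0.1317]]' - 100
python3 -c "
from h import *
go([458.7,335.4,220],np.radians(24)); print(env.observe()['ft_torque'])"
```

```text
time: 12.23
tcp_pos: [461.1, 53.1, 220.2]
tcp_rot: [0.544, 0.839, 0.001, -0.001]
contact_force: [-0.4, 1.7, -2.1]
width: 18.1
grip_force: 98.5
shift [0.5174 0.226  0.0017] wz 0.0002 tool y yaw 24.1 q [-0.28  0.57  0.17  1.89 -0.15  0.69  0.39] tilt 0.14
[0.16950984 0.05015776 0.02823757]
```

```bash
python3 -m handwheel '[[0.08,0.035,0,0,0,0],[0.16,0.07,0,0,0,0],[0.24,0.105,0,0,0,0],[0.32,0.14,0,0,0,0],[0.4,0.175,0,0,0,0],[0.47,0.205,0,0,0,0],[0.517,0.226,0,0,0,0],[0.517,0.226,0.08,0,0,0],[0.517,0.226,0.16,0,0,0],[0.517,0.226,0.23,0,0,0],[0.517,0.226,0.284,0,0,0],[0.517,0.226,0.284,0,0,0],[0.517,0.226,0.284,0,0,0]]' - 100
python3 - <<'E'
from h import *
go([458.7,335.4,78],np.radians(24)); im=save("wrist","w6.png")
cv2.imwrite("pics/w6b.png",cv2.resize(im[:,:,::-1],(800,600),interpolation=cv2.INTER_CUBIC))
print(proj("wrist",[529.9,175.5,109])*1.5625)
E
```

```text
time: 13.32
tcp_pos: [459.4, 327.9, 78.3]
tcp_rot: [0.544, 0.839, -0.001, -0.0]
contact_force: [0.8, 0.4, -0.8]
width: 17.9
grip_force: 98.3
shift [0.0143 0.0049 0.0005] wz 0.0001 tool y yaw 24.0 q [-0.76  0.92  0.17  1.68 -0.25  0.57 -0.03] tilt 0.1
[398.97047473 834.33137048]
```

View pics/w6b.png

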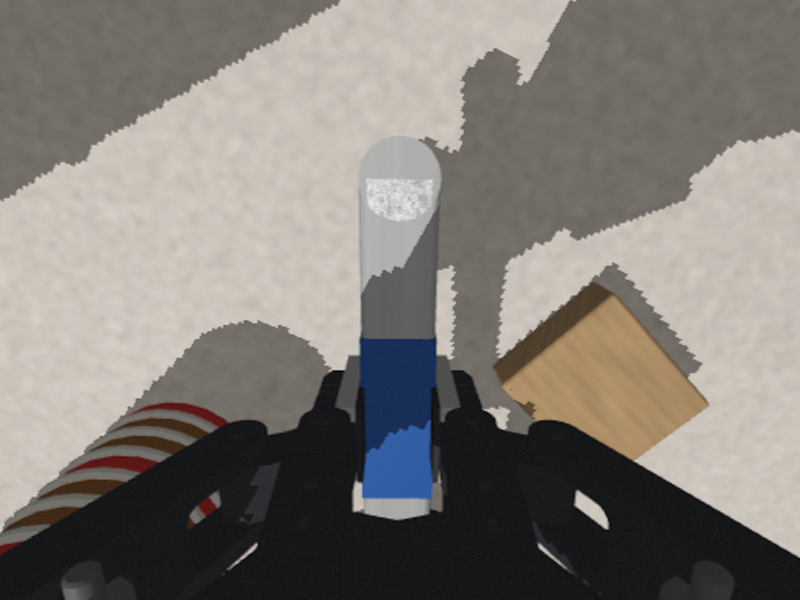

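```bash
python3 - <<'E'
from h import *
s=env.observe(); M=R.from_quat(s["tcp_rot"]).as_matrix(); zt=s["tcp_pos"][2]-51.1+77
for p in ((398,338),(397,497),(400,137)): print((M.T@(toz("wrist",np.array(p)/1.5625,zt)-s["tcp_pos"])).round(1))
print(s["tcp_pos"],s["qvel"].round(3)); go([483.1,280.6,78],np.radians(24)); go([529.9-117*.407-25*.407,175.5+142*.914,78],np.radians(24))
E
```

```text
[ 26.    1.  -25.9]
[-23.6   0.7 -25.9]
[ 76.3   1.4 -25.9]
[460.02235644 328.34133453  79.54202547] [-0.004 -0.03   0.004 -0.008  0.002  0.    -0.001]
shift [-0.106   0.0033  0.0031] wz 0.0001 tool y yaw 24.0 q [-0.76  0.92  0.17  1.68 -0.25  0.57 -0.03] tilt 0.04
shift [-0.052   0.0033  0.0031] wz 0.0001 tool y yaw 24.0 q [-0.76  0.92  0.17  1.68 -0.25  0.57 -0.03] tilt 0.04
```

```bash
python3 -m handwheel '[[-0.01,0.003,0.002,0,0,0],[-0.02,0.003,0.002,0,0,0],[-0.03,0.003,0.002,0,0,0],[-0.03,0.003,0.002,0,0,0]]' - 100
python3 - <<'E'
from h import *
go([483.1,280.6,78],np.radians(24))
E
```

```text
time: 13.7
tcp_pos: [468.0, 313.9, 78.1]
tcp_rot: [0.545, 0.838, 0.0, 0.001]
contact_force: [0.4, -1.3, -2.1]
width: 18.2
grip_force: 98.4
shift [-0.0731  0.0005  0.0003] wz -0.0001 tool y yaw 23.9 q [-0.73  0.92  0.16  1.69 -0.24  0.56 -0.01] tilt 0.07
```

```bash
python3 -m handwheel '[[-0.01,0.0005,0,0,0,0],[-0.02,0.0005,0,0,0,0],[-0.03,0.0005,0,0,0,0],[-0.038,0.0005,0,0,0,0],[-0.038,0.0005,0,0,0,0]]' - 100
python3 - <<'E'
from h import *
go([483.1,280.6,78],np.radians(24)); print(env.observe()["ft_torque"])
E
```

```text
time: 14.12
tcp_pos: [475.5, 296.9, 77.3]
tcp_rot: [0.545, 0.839, -0.0, 0.0]
contact_force: [-0.1, -0.2, -2.3]
width: 18.3
grip_force: 98.5
shift [-0.0359  0.0006 -0.0013] wz -0.0001 tool y yaw 24.0 q [-0.69  0.91  0.15  1.7  -0.23  0.55  0.02] tilt 0.03
[-0.0079259  -0.04197419  0.06582372]
```

```bash
python3 -m handwheel '[[-0.01,0.0006,0,0,0,0],[-0.02,0.0006,0,0,0,0],[-0.03,0.0006,0,0,0,0],[-0.034,0.0006,0,0,0,0],[-0.034,0.0006,0,0,0,0]]' - 100
python3 - <<'E'
from h import *
go([483.1,280.6,78],np.radians(24)); print(env.observe()["ft_torque"])
im=save("scene","s2.png")
u=proj("scene",[529.9,175.5,97]).astype(int); print(u)
c=im[u[1]-35:u[1]+35,u[0]-50:u[0]+50,::-1]; cv2.imwrite("pics/s2c.png",cv2.resize(c,None,fx=7,fy=7,interpolation=cv2.INTER_CUBIC))
E
```

```text
time: 14.53
tcp_pos: [482.5, 281.9, 77.3]
tcp_rot: [0.545, 0.839, -0.0, 0.0]
contact_force: [-0.1, 0.4, -1.8]
width: 18.6
grip_force: 98.5
shift [-0.0028  0.0001 -0.0014] wz -0.0001 tool y yaw 24.0 q [-0.66  0.91  0.15  1.7  -0.23  0.54  0.04] tilt 0.02
[0.09574455 0.02445955 0.0604559 ]
[325 168]
```

View pics/s2c.png

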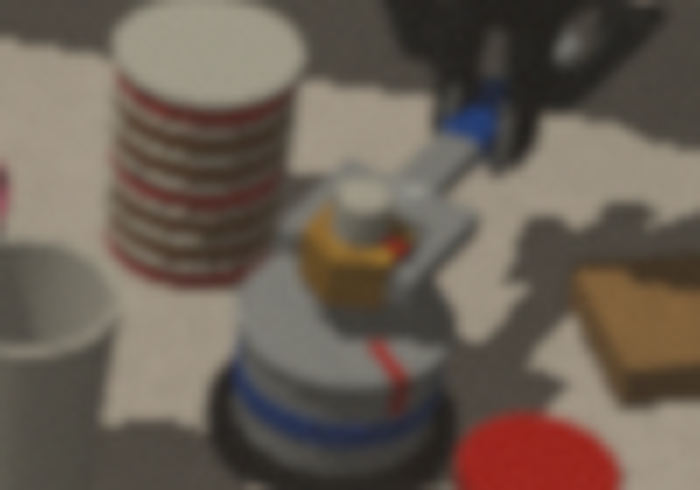

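The jaw has slid onto the nut with one prong on each side (nut at (350,250) in the crop) and no contact force yet. Next I turn about the nut's axis.

```bash
python3 -m handwheel '[[-0.0003,0.0122,0,0,0,0.0083],[-0.0013,0.0244,0,0,0,0.0167],[-0.0029,0.0364,0,0,0,0.025],[-0.0051,0.0484,0,0,0,0.0333],[-0.0079,0.0603,0,0,0,0.0417],[-0.0114,0.072,0,0,0,0.05],[-0.0155,0.0835,0,0,0,0.0583],[-0.0201,0.0948,0,0,0,0.0667],[-0.0254,0.1058,0,0,0,0.075],[-0.0312,0.1165,0,0,0,0.0833],[-0.0312,0.1165,0,0,0,0.0833]]' - 120
python3 - <<'E'
from h import *
s=env.observe(); go([529.9,175.5,78]); print(s["ft_torque"]); d=s["tcp_pos"]-[529.9,175.5,0]; print(np.hypot(*d[:2]),np.degrees(np.arctan2(d[1],d[0])))
im=save("top","t3.png"); K,T=cal("top"); fitnut("t3.png",T,K,c0=(529.9,175.5),box=25,spread=4)
im=save("scene","s3.png"); K,T=cal("scene"); fitnut("s3.png",T,K,c0=(529.9,175.5),box=35,spread=4)
u=proj("scene",[529.9,175.5,97]).astype(int)
cv2.imwrite("pics/s3c.png",cv2.resize(im[u[1]-35:u[1]+35,u[0]-50:u[0]+50,::-1],None,fx=7,fy=7,interpolation=cv2.INTER_CUBIC))
E
```

```text
time: 15.5
tcp_pos: [541.7, 292.2, 76.9]
tcp_rot: [0.743, 0.669, -0.001, -0.0]
contact_force: [-3.4, -0.9, -2.1]
width: 17.8
grip_force: 118.3
shift [-0.2345  0.0012 -0.002 ] wz 0 tool y yaw -6.1 q [-0.69  0.99  0.31  1.48 -0.39  0.73 -0.32] tilt 0.06
[-0.12165708  0.62243493  0.62579252]
117.24807175459316 84.2371613850596
nut c [529.6 177.6] yaw mod60 59.8 err 72.0 222
 red [169.3 163.9] 11 [(66, 41.9, -10.8), (100, 37.7, -23.9), (109, 37.0, -27.8)]
 red [161.1 170.9] 8 [(66, 26.7, 22.4), (100, 18.8, 6.2), (109, 17.1, -0.4)]
nut c [527.6 178. ] yaw mod60 37.5 err 59.0 160
 red [330.4 184.6] 10 [(66, 40.6, -11.7), (100, 77.4, -27.4), (109, 87.6, -29.3)]
 red [350.1 198. ] 226 [(66, 111.7, 2.5), (100, 139.0, -9.6), (109, 147.0, -12.0)]
```

View pics/s3c.png

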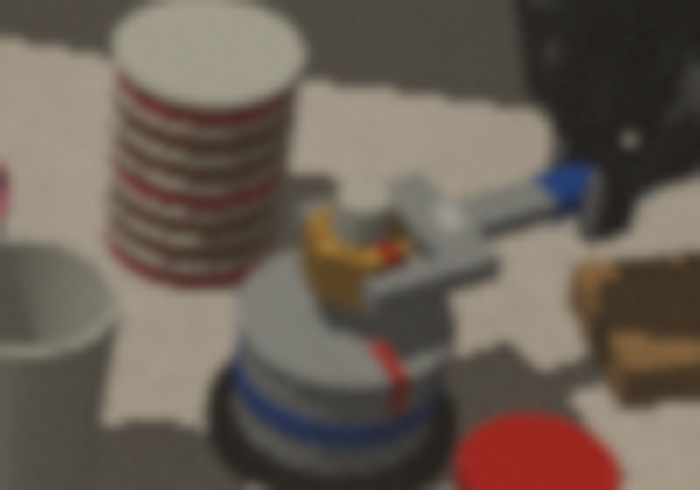

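```bash
python3 -m handwheel '[[-0.001,0.0142,0,0,0,0.0097],[-0.003,0.0286,0,0,0,0.0194],[-0.005,0.0406,0,0,0,0.0278],[-0.005,0.0406,0,0,0,0.0278],[-0.005,0.0406,0,0,0,0.0278]]' - 120
python3 - <<'E'
from h import *
s=env.observe(); go([529.9,175.5,78]); print(s["ft_torque"]); d=s["tcp_pos"]-[529.9,175.5,0]; print(np.hypot(*d[:2]),np.degrees(np.arctan2(d[1],d[0])))
im=save("top","t4.png"); K,T=cal("top"); fitnut("t4.png",T,K,c0=(529.9,175.5),box=25,spread=4)
im2=save("scene","s4.png")
u=proj("scene",[529.9,175.5,97]).astype(int);v=proj("top",[529.9,175.5,97]).astype(int)
cr=lambda a,u:cv2.resize(a[u[1]-30:u[1]+30,u[0]-35:u[0]+35,::-1],None,fx=5,fy=5,interpolation=cv2.INTER_CUBIC)
cv2.imwrite("pics/s4c.png",np.hstack([cr(im2,u),cr(im,v)]))
E
```

```text
time: 16.02
tcp_pos: [561.2, 288.3, 77.3]
tcp_rot: [0.797, 0.603, 0.0, -0.0]
contact_force: [-0.7, 3.2, -2.4]
width: 17.9
grip_force: 118.3
shift [-0.2341  0.001  -0.0017] wz 0 tool y yaw -15.8 q [-0.68  1.02  0.36  1.42 -0.44  0.78 -0.44] tilt 0.05
[0.8693842  0.20095502 0.66916389]
117.03740975329858 74.46325298164271
nut c [529.3 175.5] yaw mod60 0.8 err 77.0 223
 red [169.2 163.9] 11 [(66, 41.8, -7.6), (100, 37.1, -20.5), (109, 36.2, -24.4)]
 red [162.3 171. ] 9 [(66, 26.5, 21.0), (100, 18.8, 4.5), (109, 17.1, -2.2)]
```

View pics/s4c.png

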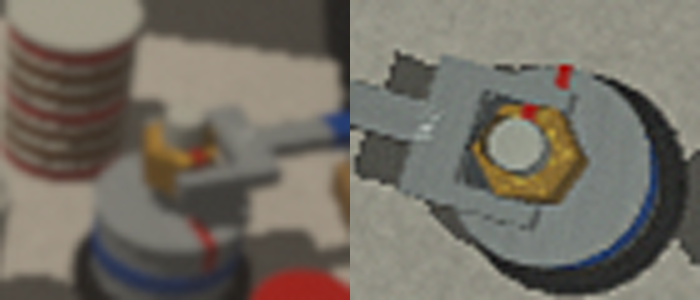

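```bash
python3 - <<'E'
from h import *
def cen(f,n,zs=(529.9,175.5,105),rad=15):
    im=cv2.imread("pics/"+f).astype(float); u=proj(n,zs); w=np.clip(im[:,:,2]-1.25*np.maximum(im[:,:,1],im[:,:,0])-15,0,None)
    out=[]
    n_,l,st,ce=cv2.connectedComponentsWithStats((w>0).astype(np.uint8))
    yy,xx=np.mgrid[:384,:512]
    for i in range(1,n_):
        m=(l==i)
        if w[m].sum()>60 and np.hypot(*(ce[i]-u))<26: out.append(((w*m*xx).sum()/(w*m).sum(),(w*m*yy).sum()/(w*m).sum(),w[m].sum()))
    return [tuple(np.round(o,1)) for o in out]
for f in("t1.png","t3.png","t4.png"): print(f,cen(f,"top"))
for f in("s1.png","s2.png","s3.png","s4.png"): print(f,cen(f,"scene"))
for n in("top","scene"):
  print(n,"hold",[proj(n,[529.9+41*np.cos(a),175.5+41*np.sin(a),66]).round(1).tolist() for a in [np.radians(-8.4)]])
  for a in (106,26,16,6,-4,-14): b=np.radians(a); print(a,proj(n,[529.9+17*np.cos(b),175.5+17*np.sin(b),109]).round(1))
E
```

```text
t1.png [(np.float64(168.7), np.float64(166.3), np.float64(1936.5)), (np.float64(153.3), np.float64(180.8), np.float64(418.2))]
t3.png [(np.float64(169.3), np.float64(163.6), np.float64(915.8)), (np.float64(161.0), np.float64(170.8), np.float64(623.0))]
t4.png [(np.float64(169.3), np.float64(163.7), np.float64(964.8)), (np.float64(162.4), np.float64(170.9), np.float64(751.8))]
s1.png [(np.float64(300.4), np.float64(160.4), np.float64(99.8)), (np.float64(330.1), np.float64(184.5), np.float64(379.5))]
s2.png [(np.float64(301.0), np.float64(160.5), np.float64(135.5)), (np.float64(331.1), np.float64(167.8), np.float64(194.2)), (np.float64(330.2), np.float64(184.7), np.float64(425.0))]
s3.png [(np.float64(300.5), np.float64(160.4), np.float64(138.2)), (np.float64(329.9), np.float64(168.5), np.float64(280.5)), (np.float64(330.2), np.float64(184.4), np.float64(534.5))]
s4.png [(np.float64(300.9), np.float64(160.5), np.float64(138.5)), (np.float64(329.2), np.float64(168.8), np.float64(318.0)), (np.float64(330.7), np.float64(185.3), np.float64(345.0))]
top hold [[169.4, 164.0]]
106 [154.1 180.5]
26 [158.6 171.5]
16 [159.9 171.1]
6 [161.2 170.8]
-4 [162.6 170.8]
-14 [163.9 171. ]
scene hold [[331.0, 185.2]]
106 [329.5 162.7]
26 [331.3 167.4]
16 [330.7 167.9]
6 [330.  168.3]
-4 [329.2 168.6]
-14 [328.3 168.8]
```

```bash
python3 -m handwheel '[[-0.0005,0.0072,0,0,0,0.0049],[-0.001,0.0142,0,0,0,0.0097],[-0.001,0.0142,0,0,0,0.0097],[-0.0005,0.007,0,0,0,0.0049],[0,0,0,0,0,0],[0.012,0,0,0,0,0],[0.024,0,0,0,0,0],[0.036,0,0,0,0,0],[0.048,0,0,0,0,0]]' - 120
python3 - <<'E'
from h import *
s=env.observe(); go([529.9,175.5,78]); print(s["ft_torque"]); d=s["tcp_pos"]-[529.9,175.5,0]; print(np.hypot(*d[:2]),np.degrees(np.arctan2(d[1],d[0])))
E
```

```text
time: 16.87
tcp_pos: [568.4, 311.1, 77.3]
tcp_rot: [0.798, 0.602, 0.0, 0.0]
contact_force: [0.5, -0.1, -3.1]
width: 17.7
grip_force: 118.2
shift [-0.282   0.0005 -0.0014] wz 0 tool y yaw -16.0 q [-0.71  1.04  0.37  1.35 -0.44  0.83 -0.49] tilt 0.01
[ 0.11368745 -0.02379818 -0.04135427]
140.98569729171552 74.15154181430019
```

```bash
python3 -m handwheel '[[0.02,0,0,0,0,0],[0.04,0,0,0,0,0],[0.06,0,0,0,0,0],[0.08,0,0,0,0,0],[0.08,0,-0.08,0,0,0],[0.08,0,-0.16,0,0,0],[0.08,0,-0.24,0,0,0],[0.08,0,-0.286,0,0,0],[0.08,0,-0.286,0,0,0],[0.08,0,-0.286,0,0,0]]' - 120
python3 - <<'E'
from h import *
s=env.observe(); print(s["tcp_pos"])
for n in("top","scene"):
  f=n+"5.png"; save(n,f); K,T=cal(n); fitnut(f,T,K,c0=(529.9,175.5),box=25,spread=4)
  im=cv2.imread("pics/"+f).astype(float); w=np.clip(im[:,:,2]-1.25*np.maximum(im[:,:,1],im[:,:,0])-15,0,None)
  u=proj(n,[529.9,175.5,66]); k,l,st,ce=cv2.connectedComponentsWithStats((w>0).astype(np.uint8)); yy,xx=np.mgrid[:384,:512]
  for i in range(1,k):
    m=l==i
    if w[m].sum()>60 and np.hypot(*(ce[i]-u))<26: print(n,(w*m*xx).sum()/w[m].sum(),(w*m*yy).sum()/w[m].sum())
go([461,53,220],np.radians(24))
E
```

```text
time: 17.7
tcp_pos: [579.4, 349.4, 220.9]
tcp_rot: [0.798, 0.602, 0.001, 0.0]
contact_force: [0.5, -0.1, -3.7]
width: 17.8
grip_force: 118.5
[579.44990352 349.41255576 220.93710215]
nut c [531.3 176. ] yaw mod60 57.2 err 81.0 229
 red [168.7 166.2] 24 [(66, 34.4, -8.5), (100, 30.3, -24.5), (109, 29.7, -29.3)]
 red [162.7 170.9] 7 [(66, 24.5, 19.4), (100, 17.1, 0.4), (109, 15.6, -7.3)]
top 168.7570895006225 165.91229768986028
top 162.66688719814755 170.93714852795236
nut c [527.8 177.7] yaw mod60 38.0 err 45.0 160
 red [329.  169.7] 7 [(66, 34.7, 119.9), (100, 14.4, 3.4), (109, 23.8, -16.8)]
 red [330.3 184.6] 7 [(66, 40.1, -11.7), (100, 76.9, -27.5), (109, 87.1, -29.4)]
 red [347.4 192.6] 12 [(66, 91.3, 8.2), (100, 117.8, -7.5), (109, 125.9, -10.5)]
scene 329.0143830431491 169.55336866010597
scene 330.1457413249211 184.59305993690853
shift [-0.634  -0.0637 -0.0012] wz -0.111 tool y yaw -16.0 q [-0.75  0.94  0.45  1.07 -0.38  1.21 -0.61] tilt 0.11
```

```bash
python3 -m handwheel '[[-0.08,-0.008,0,0,0,-0.014],[-0.16,-0.016,0,0,0,-0.028],[-0.24,-0.024,0,0,0,-0.042],[-0.32,-0.032,0,0,0,-0.056],[-0.4,-0.04,0,0,0,-0.07],[-0.48,-0.048,0,0,0,-0.084],[-0.56,-0.056,0,0,0,-0.098],[-0.634,-0.064,0,0,0,-0.111],[-0.634,-0.064,0,0,0,-0.111],[-0.634,-0.064,0,0,0,-0.111]]' - 100
python3 - <<'E'
from h import *
print(env.observe()["tcp_pos"]); go([465.2,-243.7,220],np.radians(71.4))
E
```

```text
time: 18.63
tcp_pos: [460.7, 51.3, 219.8]
tcp_rot: [0.546, 0.838, -0.001, -0.0]
contact_force: [0.8, -0.3, -2.1]
width: 17.8
grip_force: 118.4
[460.68158209  51.33127235 219.82465726]
shift [-5.434e-01 -2.301e-01 -1.000e-04] wz -0.1321 tool y yaw 23.8 q [-0.3   0.57  0.2   1.89 -0.17  0.69  0.41] tilt 0.09
```

```bash
python3 -m handwheel '[[-0.08,-0.034,0,0,0,-0.019],[-0.16,-0.068,0,0,0,-0.038],[-0.24,-0.102,0,0,0,-0.057],[-0.32,-0.136,0,0,0,-0.076],[-0.4,-0.17,0,0,0,-0.095],[-0.48,-0.204,0,0,0,-0.114],[-0.543,-0.23,0,0,0,-0.132],[-0.543,-0.23,0,0,0,-0.132],[-0.543,-0.23,0,0,0,-0.132],[-0.543,-0.23,0,0,0,-0.132]]' - 100
python3 - <<'E'
from h import *
go([465.2,-243.7,65],np.radians(71.4)); save("wrist","w7.png")
im=cv2.imread("pics/w7.png"); M=R.from_quat(env.observe()["tcp_rot"]).as_matrix(); s=env.observe()
H,S,V=cv2.split(cv2.cvtColor(im,cv2.COLOR_BGR2HSV)); b=((H>105)&(H<130)&(S>120)).astype(np.uint8); b[330:]=0
ys,xs=np.where(b); P=np.array([(M.T@(toz("wrist",p,s["tcp_pos"][2]+25.9)-s["tcp_pos"]))[:2] for p in np.c_[xs,ys]]); print(P.min(0),P.max(0),cv2.minAreaRect(P.astype(np.float32)))
E
```

```text
time: 19.47
tcp_pos: [466.8, -241.6, 219.3]
tcp_rot: [0.161, 0.987, 0.001, -0.001]
contact_force: [0.1, 1.3, -3.2]
width: 17.9
grip_force: 118.3
shift [ 0.0011 -0.0053  0.3085] wz 0.0001 tool y yaw 71.4 q [ 0.49  0.65 -0.13  1.68  0.1   0.82  1.56] tilt 0.11Traceback (most recent call last):
  File "<stdin>", line 5, in <module>
  File "h.py", line 12, in toz
    K,T=cal(n); d=T[:3,:3].T@np.linalg.inv(K)@[px[0],px[1],1]; o=-T[:3,:3].T@T[:3,3]
        ~~~^^^
  File "h.py", line 8, in cal
    s=env.observe(); W=np.eye(4); W[:3,:3]=R.from_quat(s["tcp_rot"]).as_matrix(); W[:3,3]=s["tcp_pos"]
ValueError: time passes only in moves, steps and waits
```

```bash
python3 - <<'E'
import cv2,numpy as np
for f in("w6.png","w7.png"):
    H,S,V=cv2.split(cv2.cvtColor(cv2.imread("pics/"+f),cv2.COLOR_BGR2HSV)); b=((H>105)&(H<130)&(S>120)).astype(np.uint8)
    n,l,st,ce=cv2.connectedComponentsWithStats(b); i=1+st[1:,4].argmax(); print(f,st[i]); ys,xs=np.where(l==i); print(cv2.minAreaRect(np.c_[xs,ys].astype(np.float32)))
E
python3 -m handwheel '[[0.001,-0.0053,0.08,0,0,0],[0.001,-0.0053,0.16,0,0,0],[0.001,-0.0053,0.24,0,0,0],[0.001,-0.0053,0.29,0,0,0],[0.001,-0.0053,0.308,0,0,0],[0.001,-0.0053,0.308,0,0,0]]' - 100
python3 -c "
from h import *
go([465.2,-243.7,51.5],np.radians(71.4))"
```

```text
w6.png [ 230  216   49  103 4579]
((254.0, 267.0), (47.99999237060547, 101.99998474121094), 0.0)
w7.png [ 230  216   50  103 4553]
((254.5, 267.0), (48.99999237060547, 101.99998474121094), 0.0)
time: 20.02
tcp_pos: [465.2, -242.5, 64.9]
tcp_rot: [0.16, 0.987, 0.001, -0.001]
contact_force: [-0.1, 0.1, -2.4]
width: 17.6
grip_force: 118.2
shift [-0.0009 -0.0022  0.0267] wz 0.0006 tool y yaw 71.6 q [ 0.46  0.89 -0.08  1.83  0.15  0.43  1.52] tilt 0.18
```

```bash
python3 -m handwheel '[[-0.001,-0.0022,0.008,0,0,0],[-0.001,-0.0022,0.016,0,0,0],[-0.001,-0.0022,0.022,0,0,0],[-0.001,-0.0022,0.0265,0,0,0],[-0.001,-0.0022,0.0265,0,0,0],[-0.001,-0.0022,0.0265,0,0,0]]' - 100
python3 -c "
from h import *
go([465.2,-243.7,51.1],np.radians(71.4))"
```

```text
time: 20.52
tcp_pos: [465.6, -245.4, 53.4]
tcp_rot: [0.161, 0.987, -0.0, 0.0]
contact_force: [0.4, 0.3, -2.7]
width: 18.0
grip_force: 118.2
shift [0.0018 0.003  0.0046] wz 0.0003 tool y yaw 71.5 q [ 0.47  0.92 -0.08  1.83  0.16  0.4   1.52] tilt 0.02
```

```bash
python3 -m handwheel '[[0.001,0.002,0.003,0,0,0],[0.001,0.002,0.005,0,0,0],[0.001,0.002,0.005,0,0,0]]' - 100
python3 -m handwheel '[[0,0,0.001,0,0,0],[0,0,0.001,0,0,0]]' - 20
python3 -m handwheel '[[0,0,0,0,0,0],[0,0,0,0,0,0],[0,0,0,0,0,0],[0,0,0,0,0,0],[0,0,0,0,0,0],[0,0,0,0,0,0]]' 1
python3 -m handwheel '[[0,0,-0.05,0,0,0],[0,0,-0.12,0,0,0],[0,0,-0.2,0,0,0],[0,0,-0.28,0,0,0],[0,0,-0.36,0,0,0],[0,0,-0.42,0,0,0],[0,0,-0.42,0,0,0],[0,0,-0.42,0,0,0]]' 1
python3 - <<'E'
from h import *
go([480,-252,260]); im=save("wrist","w8.png"); save("top","t8.png")
for f in ("w8.png",):
    a=cv2.imread("pics/"+f); H,S,V=cv2.split(cv2.cvtColor(a,cv2.COLOR_BGR2HSV)); b=((H>105)&(H<130)&(S>120)).astype(np.uint8)
    n,l,st,ce=cv2.connectedComponentsWithStats(b); i=1+st[1:,4].argmax(); ys,xs=np.where(l==i)
    B=cv2.boxPoints(cv2.minAreaRect(np.c_[xs,ys].astype(np.float32))); print(st[i],[toz("wrist",p,77)[:2].round(1).tolist() for p in B])
cv2.imwrite("pics/w8b.png",cv2.resize(a,(800,600)))
E
```

```text
time: 20.77
tcp_pos: [465.4, -244.2, 51.1]
tcp_rot: [0.161, 0.987, -0.0, 0.0]
contact_force: [-2.3, 1.2, 10.8]
width: 17.9
grip_force: 120.1
time: 20.93
tcp_pos: [465.4, -244.2, 51.1]
tcp_rot: [0.161, 0.987, -0.0, 0.0]
contact_force: [-4.8, 3.9, 23.7]
width: 17.7
grip_force: 121.8
time: 21.43
tcp_pos: [465.3, -244.3, 50.0]
tcp_rot: [0.161, 0.987, -0.0, -0.0]
contact_force: [0.6, -0.1, 0.3]
width: 85.1
grip_force: 0.0
time: 22.1
tcp_pos: [465.6, -244.4, 261.3]
tcp_rot: [0.161, 0.987, -0.0, 0.001]
contact_force: [0.1, -0.8, 0.3]
width: 85.8
grip_force: 0.0
shift [-0.0321 -0.0052  0.0026] wz 0 tool y yaw 71.5 q [ 0.5   0.6  -0.14  1.62  0.1   0.93  1.58] tilt 0.14
[246 147  18  44 792] [[437.8, -243.0], [443.6, -225.6], [489.4, -240.5], [483.4, -258.6]]
```

View pics/w8b.png

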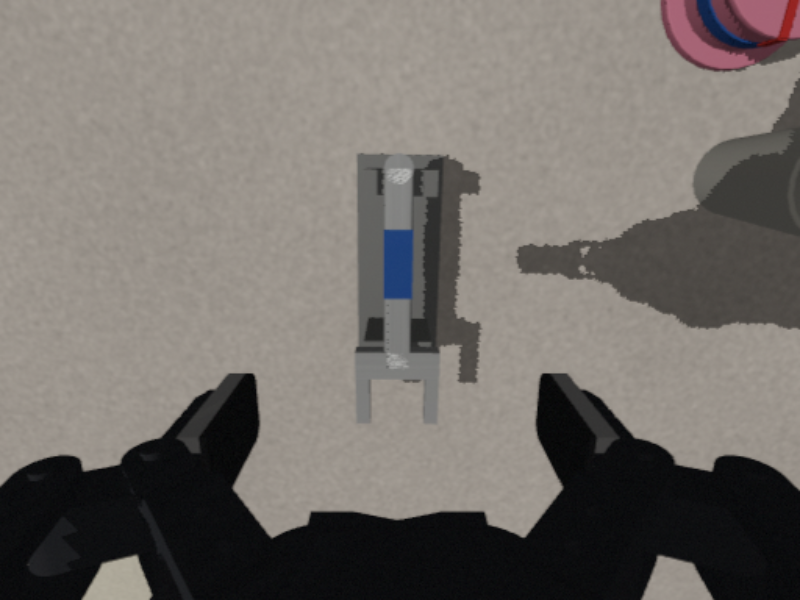

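The spanner lies flat on the stand within about 2 mm of where it began (band at (398,264)). Both cameras put the nut's mark within about 4° of the holder's, so I'm handing in.

```bash
python3 -c "
from workcell import env
print(env.close_job())"
```

```text
the job is handed in; nothing more can be done
None
```

The job is handed in, with no verdict returned: the nut was run finger-tight by hand and tightened with the spanner until its mark was about 4° from the holder's by camera, the spanner is flat on its stand within about 2 mm, and I saw no sign of contact with the jar, dishes, beaker or slide box.

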